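# Open the ring engraver's lid to the inspection pointer

### The job

On the control box press the three keys fully down, one at a time and letting each come back up, in this order while the lid is still shut: round (stop), square (extractor), long bar (lid release). Then lift the engraver's hinged lid, which has a bar handle, until the lid lies parallel to the steel pointer arm at its side, and hold it there: the lid falls shut if let go, so finish while still holding it. Leave the pointer, the wax block, the jar and the brush where they are.

Things in the scene. Friction and masses are not known exactly. Their poses are not given: they have to be found in the camera images.
- engraver: white bench engraver, fixed, 290 mm deep (x), 220 mm wide (y), 128 mm high at the back. Origin on the bench 100 mm behind its front face (the front faces its own -x); x points to its back, y to its left as seen from the front, z up. The engraver may stand left or right on the bench, the control box on the other side.
- lid: lid of the engraver: grey frame with amber window, 180 mm long (x), 200 mm wide, 10 mm thick, 0.25 to 0.5 kg, swinging freely (no stay, no latch). Origin on the hinge line, at the lid's back edge, 90 mm behind the engraver's origin and 125 mm above the bench; the lid reaches from the hinge along its own -x; its y is the hinge axis. Shut it lies level (pitch 0); its front edge rises as it opens, and the opening angle is its pitch (rotation about its +y), 0 to 1.4 rad.
- lid_handle (a point): middle of the lid's bar handle: round steel bar 10 mm thick, running along y, 110 mm long with a post at each end (100 mm clear between), its centre line 50 mm above the lid's mid-plane (40 mm clear gap below the bar) and 165 mm from the hinge along the lid. Axes are the lid's.
- pointer: steel pointer arm, 185 mm long, 8 mm high, 6 mm thick, with an 18 mm disc at its tip, pivoting stiffly on the lid's hinge line 122 mm to the engraver's left (+y) of the lid's middle, inside a thin steel arc. Origin on the hinge line; it reaches along its own -x, and its slope (pitch about its +y, same sense as the lid's) is the wanted opening angle, 0.45 to 0.9 rad. It shifts if pushed with about 3 N at its tip.
- pointer_tip (a point): centre of the disc at the pointer's free end, 185 mm from the hinge line
- control: grey control box, fixed, 110 mm deep (x), 220 mm wide (y), 40 mm high. Origin at the centre of its underside. Its three keys stand in a row along its y, 65 mm apart, in an order that varies.
- round_top (a point): round key, 36 mm diameter, of the control box, matt black, cap stands 18 mm above the box top (cap top 58 mm above the bench) when up. Site: centre of the cap's top; its x axis is the control box's x
- square_top (a point): square key, 32 x 32 mm, of the control box, matt black, cap stands 18 mm above the box top (cap top 58 mm above the bench) when up. Site: centre of the cap's top; its x axis is the control box's x
- bar_top (a point): long bar key, 56 mm (along x) by 16 mm, of the control box, matt black, cap stands 18 mm above the box top (cap top 58 mm above the bench) when up. Site: centre of the cap's top; its x axis is the control box's x
- round_key (a joint): travel of the round key: 0 up, 0.006 m fully down; spring 1.5 N at the start, 5 N fully down; returns by itself
- square_key (a joint): the same for the square key
- bar_key (a joint): the same for the long bar key
- wax: bystander: yellow wax block 65 x 45 x 24 mm, loose, origin at the centre of its underside
- jar: bystander: small glass jar with steel cap, 48 mm diameter, 50 mm high, loose, origin at the centre of its underside
- brush: bystander: brush 170 mm long, loose, lying on the bench between engraver and control box

How it is judged (in metres and radians):
On the way, in this order (a step that is already met when the one before it is completed fails the run):
1. round key pressed fully down alone, lid shut (value of joint round_key above 0.004 m and value of joint each of square_key, bar_key below 0.002 m and angle between lid's own z axis and vertical below 0.05 rad), for 0.06 s.
2. square key pressed fully down alone, lid shut (value of joint square_key above 0.004 m and value of joint each of round_key, bar_key below 0.002 m and angle between lid's own z axis and vertical below 0.05 rad), for 0.06 s.
3. long bar key pressed fully down alone, lid shut (value of joint bar_key above 0.004 m and value of joint each of round_key, square_key below 0.002 m and angle between lid's own z axis and vertical below 0.05 rad), for 0.06 s.
4. lid raised to the pointer's angle and held by the robot (angle between the x axis of lid and the x axis of pointer, either way round below 0.09 rad and contact force between any of the fingers, the arm and lid above 0.4 N), for 0.3 s.
At the end, for the whole second after the job is handed in: The lid is still, within 0.09 rad (5 degrees) of the pointer's slope, carried by the robot alone; all keys are up; pointer tip within 12 mm and bystanders within 30 mm of where they began (all of step 4 and angular speed of lid below 0.1 rad/s and value of joint each of round_key, square_key, bar_key below 0.002 m and contact force between lid and wax below 0.1 N and contact force between lid and jar below 0.1 N and contact force between lid and brush below 0.1 N and distance of each of wax, jar, brush from where it was at the start of the episode below 0.03 m and distance of pointer_tip from where it was at the start of the episode below 0.012 m); the arm keeps its last pose, push and grip.
It fails at once if two keys down together (value of joint each of round_key, square_key above 0.003 m or value of joint each of round_key, bar_key above 0.003 m or value of joint each of square_key, bar_key above 0.003 m).
It fails at once if the pointer is pushed out of place (distance of pointer_tip from where it was at the start of the episode above 0.012 m).
It fails at once if a bystander is disturbed (distance of any of wax, jar, brush from where it was at the start of the episode above 0.03 m).
It also fails if it takes over 64 s, if anything falls off the work surface, if the arm or the gripper's body presses on something with over 40 N, if the wrist force passes 120 N, or if a joint passes its speed limit or range.

### The arm

A 7-joint arm with a two-finger parallel gripper is mounted at the origin on the work surface. World frame = base frame: x ahead of the robot, y to its left, z up, the work surface at z = 0. Lengths are in m, angles in degrees, forces in N, time in s.
With the tool pointing down it reaches from about 0.425 to 0.825 m from the base axis. Payload 3.6 kg.
Tool frame: the origin (TCP) lies midway between the tips of the shut fingers; the grasp point (between the pads) lies 19 mm behind it; z points along the fingers, y is the line along which they close (so a half turn about z gives the same grasp; the last joint's range is limited). The gripper opens to 93 mm and grips with 3 to 60 N. Pads are 15 mm wide; open, the fingers measure 128 mm over their backs; the gripper's body (75 mm by 188 mm) begins 65 mm behind the grasp point.
Start: joints at [-66.32, 35.231, -0.722, 81.555, 0.464, 63.22, -2.315], TCP at [0.277, 0.588, 0.195] pointing down, gripper open.
Joint ranges: [-178.69, 178.69], [-17.37, 117.87], [-77.05, 75.6], [15.02, 138.74], [-78.02, 258.01], [0.78, 113.62], [-162.83, 162.83]. Speed limits (degrees/s): [159.86, 159.86, 180, 180, 180, 180, 180].

### API

Orientations are given as a 3x3 rotation matrix whose columns are the frame's x, y, z axes.
In Python, from rig import manip gives the robot as it stands.
- The arm moves only by the shell command python3 -m crank 'ROWS' [OPENING] [FORCE]. ROWS is JSON, a list of rows, each an object with "delta_pos": the shift along the tool's x, y, z in mm, a list of three; "dr": the turn, a rotation vector about the tool's x, y, z in rad, a list of three. A call has 1 to 5 rows; each row is the pose to reach, as a shift and turn from the pose commanded when the call began, along the tool's axes at that moment; what a row does not reach only later rows make up. A row lasts 1/8 s, in which the tool goes at most 62.5 mm and 10.7 degrees, less where a joint would pass 70% of its speed; a pose out of reach is approached as far as the arm can. A call with a gripper value outside its range is refused whole. OPENING is the finger opening in mm, from 0 to 93, set as the call begins (- or left out, the last holds). The fingers move at their own pace and stop on an object; FORCE is the grip in N (left out, the last holds). Time passes only in rows, so rows that repeat a pose let the fingers close. It gives the time, the measured TCP pose, the force, the opening and the grip force at its end, in the units of the state.
- manip.state(): the state, without advancing time (a new reading comes with each control period).
- manip.capture(name): name is "scene" or "top" or "wrist"; returns a dict with "img" (420x560x3 uint8, red, green, blue), "vertical_fov" (degrees; the focal length in pixels is half the picture's height over the tangent of half this angle, whatever the lens; pixels are square), "cx", "cy" (the principal point, pixels), "k1" (the pictures are not rectified: a ray, as slopes to the right and down, at radius r is drawn at 1 + k1 r^2 times it, then the intrinsics apply), "world_to_cam" (4x4, takes a point from world to camera coordinates). Camera axes: x right, y up, looking along -z (the intrinsics and any distortion apply to the point x, -y, -z); pixel columns grow to the right and rows downward; lengths in m; the calibration is good to about 2 mm. A picture is of the moment at which its call begins. There is no depth.
- manip.sign_off(): hands the job in; it is judged then, once.
The state is a dict: "t": time; "joints": joint angles; "joint_velocities": joint speeds; "effort": joint torques, N m; "tool_pos": TCP position; "orientation": TCP orientation; "contact_force": force on the tool from outside, world axes, zero at the start; "wrist_torque": the same for the moment, N m; "width": finger opening in m; "finger_force": force on a finger pad.
Only numpy, scipy, OpenCV 4.12 (cv2) and the standard library are available. Lean on these libraries where they do the work, as an engineer would, in place of code of your own. Each camera call takes 0.05 s, during which the arm holds its last target. There are 200 camera calls.

## Working session

There is one attempt and no reset: what is moved stays moved. The work goes in short steps, Python scripts to look and compute and a shell command to move; the robot and the scene stay as the last step left them, time stands still between calls to the robot, and variables do not carry over. Pictures are saved under pics/ and viewed, at most 10 in all, crops included, and the job is handed in when it is done.

```bash
ls; mkdir -p pics
cat > h.py <<'E'
import numpy as np, cv2, pickle
from rig import manip
def snap(n,f):
    c=manip.capture(n); cv2.imwrite(f'pics/{f}.png',cv2.cvtColor(c['img'],cv2.COLOR_RGB2BGR)); pickle.dump(c,open(f'pics/{f}.pkl','wb')); return c
def load(f): return pickle.load(open(f'pics/{f}.pkl','rb'))
def K(c):
    f=c['img'].shape[0]/2/np.tan(np.radians(c['vertical_fov']/2)); return np.array([[f,0,c['cx']],[0,f,c['cy']],[0,0,1.]])
def ray(c,u,v):
    p=cv2.undistortPoints(np.array([[[u,v]]],float),K(c),np.array([c['k1'],0,0,0.]))[0,0]
    M=np.array(c['world_to_cam']);R=M[:3,:3];t=M[:3,3]
    return -R.T@t, R.T@np.array([p[0],-p[1],-1.])
def onz(c,u,v,z):
    o,d=ray(c,u,v); return o+d*(z-o[2])/d[2]
def proj(c,P):
    M=np.array(c['world_to_cam']);q=(M[:3,:3]@np.atleast_2d(P).T).T+M[:3,3]
    q=q*[1,-1,-1]
    return cv2.projectPoints(q,np.zeros(3),np.zeros(3),K(c),np.array([c['k1'],0,0,0.]))[0][:,0]
E
python3 - <<'E'
from h import *
a=snap('scene','s0');b=snap('top','t0')
for c in(a,b): print(c['vertical_fov'],c['cx'],c['cy'],c['k1'],np.round(ray(c,280,210),3))
s=manip.state();print(s)
E
```

```text
pics
51.27695332707969 281.7674752010693 212.15618947063825 -0.01988535692428644 [[ 0.814 -0.571  0.753]
 [-0.342  0.66  -0.669]]
51.28135406932888 284.755946676853 214.7088009717125 -0.08384924214001928 [[ 0.278  0.029  1.131]
 [ 0.23   0.014 -0.973]]
{'t': 0.1, 'joints': array([-66.31962374,  35.28218866,  -0.72274615,  81.62888291,
         0.46298865,  63.21885492,  -2.31469395]), 'joint_velocities': array([ 0.00990203, -0.17729255, -0.06747778, -0.13978752,  0.06272636,
       -0.08855469, -0.05681296]), 'effort': array([ 1.29215910e-03, -4.60043120e+01,  2.09918017e-01, -1.66243476e+01,
       -6.12194091e-02,  1.68975990e-02,  1.06081743e-04]), 'tool_pos': array([0.27641428, 0.58748313, 0.19363312]), 'orientation': array([[-9.04860272e-01,  4.25707661e-01, -9.35715446e-04],
       [ 4.25708689e-01,  9.04858037e-01, -2.01108008e-03],
       [-9.44255224e-06, -2.21808866e-03, -9.99997540e-01]]), 'contact_force': array([-0.31302244, -0.14621283,  0.14907798]), 'wrist_torque': array([-0.03065019,  0.00198171,  0.0350845 ]), 'finger_force': 0.0, 'width': 0.09277483533749586}
```

View pics/s0.png

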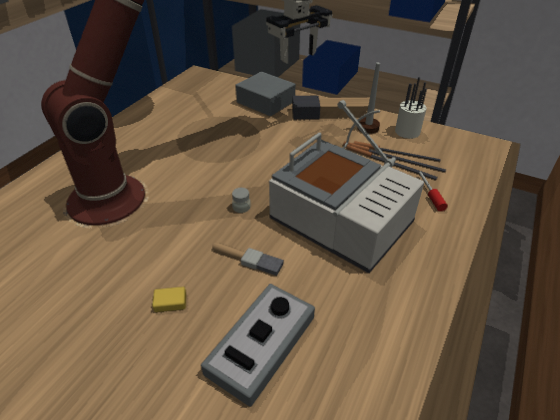

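View pics/t0.png

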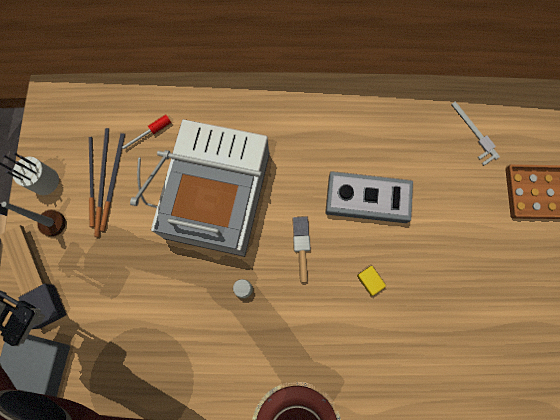

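The scene shows the control box's keys at round (280,306), square (261,330) and bar (239,357). The engraver's handle is near (306,149) and the pointer tip near (342,103). In the top view, the keys are at (346,192), (371,195) and (396,197), with the handle at about (195,229).

Run:
```python
from h import *
a=load('s0');b=load('t0')
A=cv2.resize(a['img'][80:270,250:450],None,fx=3,fy=3,interpolation=2)[:,:,::-1]
B=cv2.resize(b['img'][110:270,120:420],None,fx=2.66,fy=2.66,interpolation=2)[:,:,::-1]
cv2.imwrite('pics/a.png',A);cv2.imwrite('pics/b.png',B)
for n,u,v in(('round',346,192),('sq',371,195),('bar',396,197)): print(n,onz(b,u,v,.058))
for n,u,v in(('round',280,306),('sq',261,330),('bar',239,357)): print(n,onz(a,u,v,.058))
```

```text
round [ 0.58101102 -0.12294953  0.058     ]
sq [ 0.57384196 -0.18675298  0.058     ]
bar [ 0.56934179 -0.25084233  0.058     ]
round [ 0.58491354 -0.12951834  0.058     ]
sq [ 0.57838887 -0.19220235  0.058     ]
bar [ 0.57079097 -0.256695    0.058     ]
```

View pics/a.png

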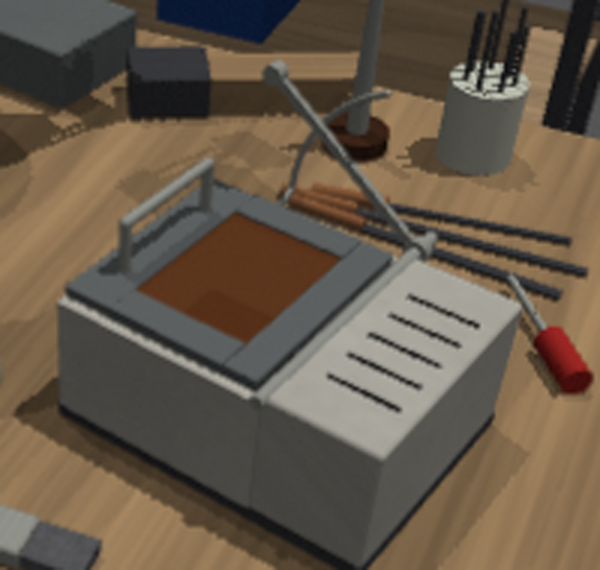

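View pics/b.png

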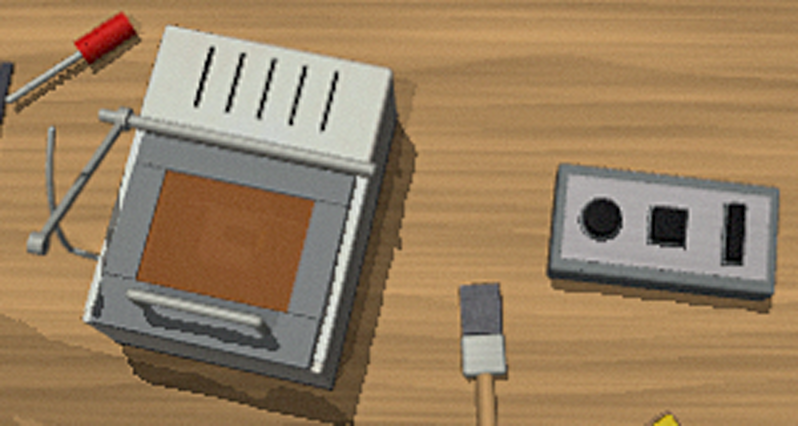

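Both crops are sharp enough to read: handle ends, pointer tip and root, and the engraver's top corners. I'll fit the poses jointly from both views.

```bash
cat > fit.py <<'E'
from h import *
from scipy.optimize import least_squares
a=load('s0');b=load('t0')
fa=lambda u,v:((u+.5)/3-.5+250,(v+.5)/3-.5+80)
fb=lambda u,v:((u+.5)/2.66-.5+120,(v+.5)/2.66-.5+110)
def Rz(y): c,s=np.cos(y),np.sin(y); return np.array([[c,-s,0],[s,c,0],[0,0,1]])
def eng(x):
    p=x[3]; H=np.array([.09,0,.125])
    L=dict(h1=H+[-.165,.055,.05],h2=H+[-.165,-.055,.05],tip=H+[-.185*np.cos(p),.122,.185*np.sin(p)],root=H+[0,.122,0],bl=[.19,.11,.128],br=[.19,-.11,.128])
    return {k:Rz(x[2])@np.array(v)+[x[0],x[1],0] for k,v in L.items()}
oa=dict(h1=fa(208,165),h2=fa(124,225),tip=fa(275,72),root=fa(427,243),bl=fa(522,303),br=fa(380,457))
ob=dict(h1=fb(130,295),h2=fb(264,323),tip=fb(38,243),root=fb(123,118),bl=fb(165,27),br=fb(393,70))
def res(x):
    E=eng(x); return np.concatenate([(proj(c,E[k])[0]-o[k]) for c,o in((a,oa),(b,ob)) for k in o])
r=least_squares(res,[.65,.2,-.2,.7],loss='soft_l1')
if __name__=='__main__':
    print('eng',r.x,'\n',np.round(res(r.x).reshape(-1,2),1))
    for k,v in eng(r.x).items(): print(k,np.round(v,3))
    kb=[fb(601,219),fb(668,226),fb(735,234)];ka=[(280,306),(261,330),(239.5,357)]
    def ctl(x): return [Rz(x[2])@np.array([0,s*.065,.058])+[x[0],x[1],0] for s in(1,0,-1)]
    def rc(x): return np.concatenate([proj(c,P)[0]-o for c,O in((a,ka),(b,kb)) for P,o in zip(ctl(x),O)])
    q=least_squares(rc,[.57,-.19,0]);print('ctl',q.x,np.round(rc(q.x).reshape(-1,2),1));print(np.round(ctl(q.x),4))
    o=manip.state()['orientation'];print(o)
E
python3 fit.py
```

```text
eng [ 0.53788882  0.22205182 -0.20278098  0.63580324] 
 [[ 0.3 -1.1]
 [ 0.7 -1.1]
 [ 0.8 -0.5]
 [-2.8  2.1]
 [ 1.7 -0.6]
 [ 1.7  0.3]
 [ 0.9  0.8]
 [-2.3  0.5]
 [ 0.5  0.8]
 [ 0.8  1.5]
 [ 0.2 -0.7]
 [ 0.4  0.1]]
h1 [0.476 0.291 0.175]
h2 [0.453 0.183 0.175]
tip [0.505 0.353 0.235]
root [0.651 0.323 0.125]
bl [0.746 0.292 0.128]
br [0.702 0.076 0.128]
ctl [ 0.57682132 -0.19012248 -0.10044703] [[ 0.2 -1.9]
 [-0.2 -1.2]
 [-0.2 -1. ]
 [ 1.3 -0.9]
 [ 1.5 -0.8]
 [ 1.5 -1. ]]
[[ 0.5833 -0.1255  0.058 ]
 [ 0.5768 -0.1901  0.058 ]
 [ 0.5703 -0.2548  0.058 ]]
[[-9.04860272e-01  4.25707661e-01 -9.35715446e-04]
 [ 4.25708689e-01  9.04858037e-01 -2.01108008e-03]
 [-9.44255224e-06 -2.21808866e-03 -9.99997540e-01]]
```

Both fits agree to about 1–3 px, with a pointer slope of about 0.64 rad. I'll raise the tool, cross over to above the round key with the fingers shut, then turn it.

```bash
python3 -m crank '[{"delta_pos":[0,0,-55],"dr":[0,0,0]},{"delta_pos":[0,0,-105],"dr":[0,0,0]},{"delta_pos":[-45,-40,-105],"dr":[0,0,0]},{"delta_pos":[-90,-80,-105],"dr":[0,0,0]},{"delta_pos":[-135,-120,-105],"dr":[0,0,0]}]' 0 20
python3 -m crank '[{"delta_pos":[-45,-40,0],"dr":[0,0,0]},{"delta_pos":[-90,-80,0],"dr":[0,0,0]},{"delta_pos":[-135,-120,0],"dr":[0,0,0]},{"delta_pos":[-180,-160,0],"dr":[0,0,0]},{"delta_pos":[-225,-200,0],"dr":[0,0,0]}]'
python3 -m crank '[{"delta_pos":[-45,-40,0],"dr":[0,0,0]},{"delta_pos":[-90,-80,0],"dr":[0,0,0]},{"delta_pos":[-135,-120,0],"dr":[0,0,0]},{"delta_pos":[-180,-160,0],"dr":[0,0,0]},{"delta_pos":[-220,-194,0],"dr":[0,0,0]}]'
python3 -m crank '[{"delta_pos":[0,0,0],"dr":[0,0,0.18]},{"delta_pos":[0,0,0],"dr":[0,0,0.36]},{"delta_pos":[0,0,0],"dr":[0,0,0.54]},{"delta_pos":[0,0,0],"dr":[0,0,0.72]},{"delta_pos":[0,0,0],"dr":[0,0,0.9]}]'
python3 -m crank '[{"delta_pos":[0,0,0],"dr":[0,0,0.15]},{"delta_pos":[0,0,0],"dr":[0,0,0.3]},{"delta_pos":[0,0,0],"dr":[0,0,0.433]},{"delta_pos":[0,0,0],"dr":[0,0,0.433]}]'
cat > to.py <<'E'
import sys
from h import *
s=manip.state();R=s['orientation'];d=np.array([float(x) for x in sys.argv[1:4]])-s['tool_pos']
print('pos',np.round(s['tool_pos'],4),'F',np.round(s['contact_force'],1),'delta mm',np.round(R.T@d*1000,1),'w',s['width'],'ff',s['finger_force'],'t',s['t']);print(np.round(R,3))
E
python3 to.py .583 -.1255 .09
python3 -c "
from h import *
snap('wrist','w0');snap('top','t1')"
```

```text
t: 0.72
tool_pos: [0.3483, 0.42, 0.2992]
orientation: [[-0.905, 0.426, -0.0], [0.426, 0.905, -0.001], [-0.0, -0.001, -1.0]]
contact_force: [0.5, -0.5, 0.6]
width: 0.0473
finger_force: 0.0
t: 1.35
tool_pos: [0.4665, 0.1434, 0.2995]
orientation: [[-0.905, 0.425, -0.0], [0.425, 0.905, -0.0], [0.0, -0.0, -1.0]]
contact_force: [0.9, -0.3, -0.3]
width: 0.0013
finger_force: 0.0
t: 1.98
tool_pos: [0.5829, -0.1262, 0.2992]
orientation: [[-0.904, 0.427, -0.001], [0.427, 0.904, -0.0], [0.001, -0.001, -1.0]]
contact_force: [-0.7, -0.4, 0.3]
width: 0.0003
finger_force: 0.0
t: 2.6
tool_pos: [0.5823, -0.1237, 0.299]
orientation: [[-0.223, 0.975, -0.001], [0.975, 0.223, 0.0], [0.001, -0.001, -1.0]]
contact_force: [-0.4, 0.3, 0.1]
width: 0.0005
finger_force: 0.0
t: 3.1
tool_pos: [0.5824, -0.1235, 0.299]
orientation: [[0.199, 0.98, -0.001], [0.98, -0.199, 0.0], [-0.0, -0.001, -1.0]]
contact_force: [0.1, 0.3, -0.7]
width: 0.0007
finger_force: 0.0
pos [ 0.5824 -0.1235  0.299 ] F [ 0.1  0.3 -0.7] delta mm [ -1.8   1.2 209. ] w 0.0006715095882679404 ff 0.0 t 3.1
[[ 0.199  0.98  -0.001]
 [ 0.98  -0.199  0.   ]
 [-0.    -0.001 -1.   ]]
```

View pics/w0.png

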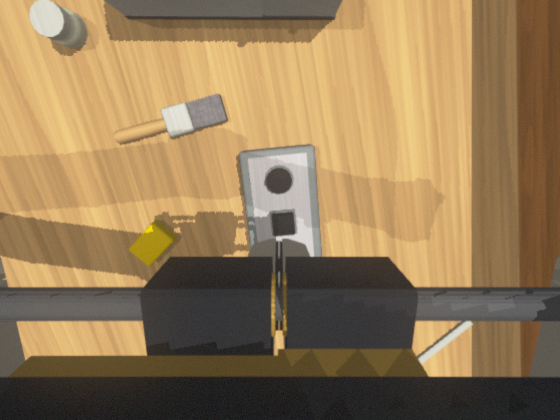

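The wrist view shows the round key at (279,181) and the square key at (284,223). I'll check these against the fit and descend.

```bash
python3 -c "
from h import *
c=load('w0');print(onz(c,279,181,.058),onz(c,284,223,.058))"
python3 -m crank '[{"delta_pos":[0,0,60],"dr":[0,0,0]},{"delta_pos":[-1,1,120],"dr":[0,0,0]},{"delta_pos":[-1,1,180],"dr":[0,0,0]},{"delta_pos":[-1,1,215],"dr":[0,0,0]},{"delta_pos":[-1,1,219],"dr":[0,0,0]}]'
python3 to.py .583 -.1255 .052
```

```text
[ 0.5834722  -0.12327554  0.058     ] [ 0.57835136 -0.1849756   0.058     ]
t: 3.82
tool_pos: [0.5815, -0.1243, 0.0781]
orientation: [[0.199, 0.98, -0.006], [0.98, -0.199, 0.002], [0.0, -0.006, -1.0]]
contact_force: [-0.4, -0.2, 0.0]
width: 0.0002
finger_force: 0.0
pos [ 0.5815 -0.1243  0.0781] F [-0.4 -0.2  0. ] delta mm [-0.9  1.8 26.1] w 0.00018383416862275217 ff 0.0 t 3.825
[[ 0.199  0.98  -0.006]
 [ 0.98  -0.199  0.002]
 [ 0.    -0.006 -1.   ]]
```

```bash
python3 -m crank '[{"delta_pos":[0,1,15],"dr":[0,0,0]},{"delta_pos":[0,1,22],"dr":[0,0,0]},{"delta_pos":[0,1,27],"dr":[0,0,0]},{"delta_pos":[0,1,27],"dr":[0,0,0]},{"delta_pos":[0,1,27],"dr":[0,0,0]}]'
```

```text
t: 4.45
tool_pos: [0.5848, -0.1254, 0.0542]
orientation: [[0.201, 0.98, 0.001], [0.98, -0.201, -0.0], [-0.0, 0.001, -1.0]]
contact_force: [1.2, 0.3, 0.1]
width: 0.0006
finger_force: 0.0
```

```bash
python3 -m crank '[{"delta_pos":[0,0,2],"dr":[0,0,0]},{"delta_pos":[0,0,4],"dr":[0,0,0]},{"delta_pos":[0,0,4],"dr":[0,0,0]}]'; python3 to.py .583 -.1255 .052
python3 -c "
from h import *
c=snap('scene','s1')
cv2.imwrite('pics/s1c.png',cv2.resize(c['img'][220:400,180:380],None,fx=3,fy=3,interpolation=2)[:,:,::-1])"
```

```text
t: 4.82
tool_pos: [0.5843, -0.1252, 0.0494]
orientation: [[0.201, 0.98, -0.0], [0.98, -0.201, 0.0], [-0.0, -0.0, -1.0]]
contact_force: [0.5, -0.4, 0.2]
width: 0.0005
finger_force: 0.0
pos [ 0.5843 -0.1252  0.0494] F [ 0.5 -0.4  0.2] delta mm [-0.5 -1.2 -2.6] w 0.0005286893331949027 ff 0.0 t 4.825
[[ 0.201  0.98  -0.   ]
 [ 0.98  -0.201  0.   ]
 [-0.    -0.    -1.   ]]
```

View pics/s1c.png

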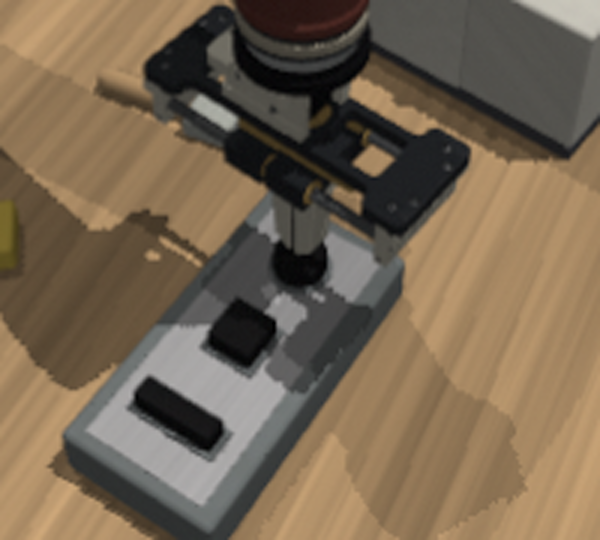

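The fingers stand over the round key at crop (300,255), but no force is felt yet at a reported z of 0.049. I'll push on in small steps and watch the force.

```bash
python3 -c "
from h import *
c=load('s1');print((proj(c,[[.5843,-.1252,.0494],[.5843,-.1252,.058],[.5833,-.1255,.058]])-[180,220])*3)"
python3 -m crank '[{"delta_pos":[0,0,2],"dr":[0,0,0]},{"delta_pos":[0,0,2],"dr":[0,0,0]}]';python3 -m crank '[{"delta_pos":[0,0,2],"dr":[0,0,0]},{"delta_pos":[0,0,2],"dr":[0,0,0]}]'; python3 to.py .583 -.1255 .052
```

```text
[[302.24786688 260.63022217]
 [302.25488884 252.65125543]
 [300.64967964 252.40276022]]
t: 5.12
tool_pos: [0.5843, -0.1252, 0.0475]
orientation: [[0.201, 0.98, -0.0], [0.98, -0.201, 0.0], [-0.0, -0.0, -1.0]]
contact_force: [-0.1, -1.0, 0.2]
width: 0.0002
finger_force: 0.0
t: 5.38
tool_pos: [0.5843, -0.1252, 0.0455]
orientation: [[0.201, 0.98, -0.0], [0.98, -0.201, 0.0], [-0.0, -0.0, -1.0]]
contact_force: [-0.4, 0.1, 0.5]
width: 0.0008
finger_force: 0.0
pos [ 0.5843 -0.1252  0.0455] F [-0.4  0.1  0.5] delta mm [-0.5 -1.2 -6.5] w 0.0008152305078804914 ff 0.0 t 5.375
[[ 0.201  0.98  -0.   ]
 [ 0.98  -0.201  0.   ]
 [-0.    -0.    -1.   ]]
```

```bash
python3 -c "
from h import *
c=snap('scene','s2')
A=cv2.resize(c['img'][270:330,250:310],None,fx=8,fy=8,interpolation=2)[:,:,::-1]
B=cv2.resize(load('s0')['img'][270:330,250:310],None,fx=5,fy=5,interpolation=2)[:,:,::-1]
o=np.zeros((480,790,3),np.uint8);o[:,:480]=A;o[:300,485:785]=B
cv2.imwrite('pics/s2c.png',np.clip(o*1.8,0,255))"
```

```text
[ WARN:0@0.647] global loadsave.cpp:1063 imwrite_ Unsupported depth image for selected encoder is fallbacked to CV_8U.
```

View pics/s2c.png

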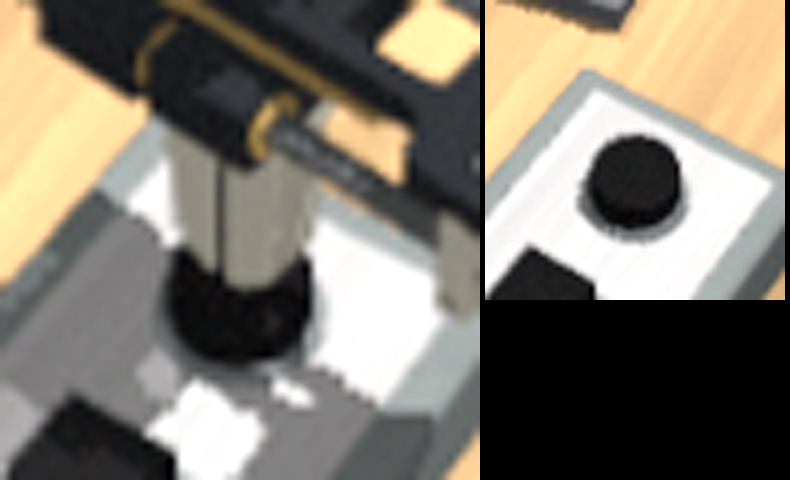

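The fingertips overlap the round key's centre at about (279,306), and the cap doesn't look pressed. The reported tool height may be biased, so I'll creep down until I feel contact.

```bash
python3 -m crank '[{"delta_pos":[0,0,2],"dr":[0,0,0]},{"delta_pos":[0,0,2],"dr":[0,0,0]}]' | grep -E "pos|contact"
python3 -m crank '[{"delta_pos":[0,0,2],"dr":[0,0,0]},{"delta_pos":[0,0,2],"dr":[0,0,0]}]'| grep -E "pos|contact"
python3 to.py .583 -.1255 .052; python3 -c "
from h import *
s=manip.state();print(s['wrist_torque'],s['effort'],s['joints'])"
```

```text
tool_pos: [0.5843, -0.1252, 0.0434]
contact_force: [-0.2, -0.4, 0.5]
tool_pos: [0.5843, -0.1252, 0.0415]
contact_force: [-0.4, -0.1, -0.1]
pos [ 0.5843 -0.1252  0.0415] F [-0.4 -0.1 -0.1] delta mm [ -0.5  -1.2 -10.5] w 0.00042906776015212223 ff 0.0 t 5.925
[[ 0.201  0.98  -0.   ]
 [ 0.98  -0.201  0.   ]
 [-0.    -0.    -1.   ]]
[-0.0759413   0.06793986  0.02614339] [ 1.78323715e-02 -4.44142985e+01  5.63955009e+00 -1.13116997e+01
 -3.97481758e-02  3.54824052e-02  2.21436960e-03] [ -4.91948185  43.22276529  24.8411215  100.05923945 -25.27297101
  42.35700143  21.39199606]
```

```bash
for i in 1 2 3; do :; done
python3 -m crank '[{"delta_pos":[0,0,2],"dr":[0,0,0]},{"delta_pos":[0,0,2],"dr":[0,0,0]}]' | grep -E "pos|contact"
python3 -m crank '[{"delta_pos":[0,0,1.5],"dr":[0,0,0]},{"delta_pos":[0,0,1.5],"dr":[0,0,0]}]'| grep -E "pos|contact"
python3 -c "
from h import *
c=snap('scene','s3')
d=cv2.absdiff(c['img'],load('s2')['img']).sum(2)[270:330,250:310]
print(d[20:50:2,14:46:2])
for k in('s0','s2','s3'): print(k,load(k)['img'][300:322,279].sum(1), load(k)['img'][300:322,276].sum(1))"
```

```text
tool_pos: [0.5843, -0.1252, 0.0394]
contact_force: [-0.9, -0.0, 0.0]
tool_pos: [0.5844, -0.1252, 0.038]
contact_force: [-0.2, -0.3, 0.6]
[[  1   3   4  15   3  97 187  55  11  45 115  14  36  29 142 194]
 [  0   3   0  37   5   3  37 136 166  92  16  77  83  31  42  70]
 [137   5   2   0   8   2   2   1  89  12   2   3  73 144 125  30]
 [  2 114  26   1  11   1   1   4   1   3  10   1  21   2 109 153]
 [  2   2   3 190  58   2   2   0   3   0   7   2  25   8   0  35]
 [  2   3   0 109  12   6   2   1   3   0  15   2  83  16   1   1]
 [  3   2   2   2  61 139   6   3   2   2  24  55  39   0   3   2]
 [  3   1   0   1   6 129 172  17   1   5  58 159   9   2   0   0]
 [  1   3   1   3   8   3  95 176 144 177 186  15   6   3   0   2]
 [  0   2   1   5   4   2   5  29 115  83  33   3   6   1   2   0]
 [  1   1   0  21   9   2   7   5   6   9  15  13   2   2   2   0]
 [  2   3  27  11   4   8   5   1   2   3   4  13   1   3   1   0]
 [  0   3  46   0  12   1   2   9   7   2  36  26 107  79   2   3]
 [  0  54   1   0  25   1  52   1   2  56  16  12   3   0  27   1]
 [  1   1  24  10   2 113  59  45   2   3  66  47 108   0   1 136]]
s0 [ 48  54  49  54  55  51  44  49  53  54  53  42  11  15  25  50 173 211
 319 423 421 420] [ 49  50  51  46  49  51  48  55  52  46  39  31  20  13  25 149 221 289
 378 418 422 426]
s2 [233 231 230 229 225 174  50  31  33  24  23  23  33  23  29  54 118 155
 189 217 253 361] [227 227 221 169  54  31  24  27  33  23  25  27  27  25  24  96 143 173
 326 419 425 430]
s3 [230 231 230 233 229 231 230 203 120  25  22  22  25  22  23  54 117 153
 190 256 362 421] [227 225 227 228 226 201 119  25  28  20  32  30  32  28  26 103 195 297
 385 419 424 430]
```

The tip still moves freely and the key is untouched, so the real fingertips are higher than reported. I'll keep creeping.

```bash
python3 -m crank '[{"delta_pos":[0,0,1.5],"dr":[0,0,0]},{"delta_pos":[0,0,1.5],"dr":[0,0,0]}]' | grep -E "pos|contact"
python3 -m crank '[{"delta_pos":[0,0,1.5],"dr":[0,0,0]},{"delta_pos":[0,0,1.5],"dr":[0,0,0]}]'| grep -E "pos|contact"
python3 -m crank '[{"delta_pos":[0,0,1.5],"dr":[0,0,0]},{"delta_pos":[0,0,1.5],"dr":[0,0,0]}]'| grep -E "pos|contact"
```

```text
tool_pos: [0.5843, -0.1252, 0.0365]
contact_force: [-0.0, 0.7, -0.2]
tool_pos: [0.5843, -0.1252, 0.035]
contact_force: [-1.1, -0.3, -0.1]
tool_pos: [0.5846, -0.1253, 0.0338]
contact_force: [-0.4, 0.4, 0.9]
```

```bash
python3 -m crank '[{"delta_pos":[0,0,2],"dr":[0,0,0]},{"delta_pos":[0,0,2],"dr":[0,0,0]}]' | grep -E "pos|contact"
python3 -m crank '[{"delta_pos":[0,0,2],"dr":[0,0,0]},{"delta_pos":[0,0,2],"dr":[0,0,0]}]'| grep -E "pos|contact"
```

```text
tool_pos: [0.5846, -0.1253, 0.0318]
contact_force: [-0.2, 0.4, 4.2]
tool_pos: [0.5846, -0.1253, 0.0298]
contact_force: [-0.3, -0.0, 4.7]
```

```bash
python3 -m crank '[{"delta_pos":[0,0,1],"dr":[0,0,0]},{"delta_pos":[0,0,1.5],"dr":[0,0,0]},{"delta_pos":[0,0,1.5],"dr":[0,0,0]}]'| grep -E "pos|contact"
python3 -m crank '[{"delta_pos":[0,0,-20],"dr":[0,0,0]},{"delta_pos":[0,0,-40],"dr":[0,0,0]},{"delta_pos":[0,0,-40],"dr":[0,0,0]}]'| grep -E "^t|pos|contact"
python3 to.py .5768 -.1901 .035
```

```text
tool_pos: [0.5846, -0.1253, 0.0284]
contact_force: [-0.4, 1.3, 5.1]
t: 8.48
tool_pos: [0.5852, -0.1256, 0.0688]
contact_force: [0.4, -0.3, -0.2]
pos [ 0.5852 -0.1256  0.0688] F [ 0.4 -0.3 -0.2] delta mm [-64.9   4.6  33.8] w 0.00045028848378214176 ff 0.0 t 8.475
[[ 0.201  0.98   0.002]
 [ 0.98  -0.201 -0.001]
 [-0.     0.002 -1.   ]]
```

The round key is pressed: 5.1 N at the bottom, with a reported tip bias of about −23 mm in z. Next are square and bar.

```bash
python3 -m crank '[{"delta_pos":[-50,3,0],"dr":[0,0,0]},{"delta_pos":[-64,4,0],"dr":[0,0,0]},{"delta_pos":[-64,4,18],"dr":[0,0,0]},{"delta_pos":[-64,4,28],"dr":[0,0,0]},{"delta_pos":[-64,4,33],"dr":[0,0,0]}]'| grep -E "^t|pos|contact"
python3 -m crank '[{"delta_pos":[0,0,4],"dr":[0,0,0]},{"delta_pos":[0,0,6],"dr":[0,0,0]},{"delta_pos":[0,0,7.5],"dr":[0,0,0]},{"delta_pos":[0,0,7.5],"dr":[0,0,0]}]'| grep -E "^t|pos|contact"; python3 to.py .5703 -.2548 .035
```

```text
t: 9.1
tool_pos: [0.5749, -0.1861, 0.0333]
contact_force: [-1.1, 0.8, 2.5]
t: 9.6
tool_pos: [0.5759, -0.1877, 0.0284]
contact_force: [-0.7, 2.9, 5.5]
pos [ 0.5759 -0.1877  0.0284] F [-0.7  2.9  5.5] delta mm [-66.8   7.9  -6.7] w 0.00044329204400144325 ff 2.8767207730561495 t 9.6
[[ 0.2    0.98   0.001]
 [ 0.98  -0.2    0.001]
 [ 0.002  0.    -1.   ]]
```

```bash
python3 -m crank '[{"delta_pos":[0,0,-20],"dr":[0,0,0]},{"delta_pos":[0,0,-40],"dr":[0,0,0]},{"delta_pos":[-33,3,-40],"dr":[0,0,0]},{"delta_pos":[-65,6,-40],"dr":[0,0,0]},{"delta_pos":[-65,6,-40],"dr":[0,0,0]}]'| grep -E "^t|pos|contact"
python3 -m crank '[{"delta_pos":[0,0,20],"dr":[0,0,0]},{"delta_pos":[0,0,30],"dr":[0,0,0]},{"delta_pos":[0,0,36],"dr":[0,0,0]},{"delta_pos":[0,0,39],"dr":[0,0,0]},{"delta_pos":[0,0,39],"dr":[0,0,0]}]'| grep -E "^t|pos|contact"; python3 to.py .5703 -.2548 .0285
```

```text
t: 10.22
tool_pos: [0.5673, -0.259, 0.0682]
contact_force: [0.0, 1.1, 0.2]
t: 10.85
tool_pos: [0.5684, -0.2526, 0.029]
contact_force: [-1.7, 2.1, 4.5]
pos [ 0.5684 -0.2526  0.029 ] F [-1.7  2.1  4.5] delta mm [-1.8  2.3  0.5] w 0.0007506547991929047 ff 2.2018825728446245 t 10.85
[[ 0.2    0.98  -0.   ]
 [ 0.98  -0.2    0.002]
 [ 0.001 -0.001 -1.   ]]
```

```bash
python3 -m crank '[{"delta_pos":[0,0,1],"dr":[0,0,0]},{"delta_pos":[0,0,2],"dr":[0,0,0]},{"delta_pos":[0,0,2],"dr":[0,0,0]}]'| grep -E "^t|pos|contact"
python3 -m crank '[{"delta_pos":[0,0,-60],"dr":[0,0,0]},{"delta_pos":[0,0,-120],"dr":[0,0,0]},{"delta_pos":[0,0,-180],"dr":[0,0,0]},{"delta_pos":[0,0,-240],"dr":[0,0,0]},{"delta_pos":[0,0,-272],"dr":[0,0,0]}]' 70 20| grep -E "^t|pos|contact"
python3 -m crank '[{"delta_pos":[55,-24,0],"dr":[0,0,0]},{"delta_pos":[110,-48,0],"dr":[0,0,0]},{"delta_pos":[165,-72,0],"dr":[0,0,0]},{"delta_pos":[220,-96,0],"dr":[0,0,0]},{"delta_pos":[275,-120,0],"dr":[0,0,0]}]'| grep -E "^t|pos|contact"
python3 -m crank '[{"delta_pos":[55,-24,0],"dr":[0,0,0]},{"delta_pos":[110,-48,0],"dr":[0,0,0]},{"delta_pos":[165,-72,0],"dr":[0,0,0]},{"delta_pos":[184,-80,0],"dr":[0,0,0]},{"delta_pos":[184,-80,0],"dr":[0,0,0]}]'| grep -E "^t|pos|contact"
python3 -c "
from h import *
snap('wrist','w1');snap('scene','s4')
from fit import *
c=load('w1');E=eng(r.x);print({k:proj(c,v)[0].round() for k,v in E.items()})"
python3 to.py .4645 .237 .133
```

```text
t: 11.22
tool_pos: [0.5687, -0.2531, 0.0283]
contact_force: [-3.0, 4.1, 11.0]
t: 11.85
tool_pos: [0.5697, -0.2559, 0.3028]
contact_force: [-0.1, 0.1, -1.0]
t: 12.48
tool_pos: [0.5065, 0.0409, 0.2989]
contact_force: [0.3, 1.1, -0.1]
t: 13.1
tool_pos: [0.4647, 0.2377, 0.2983]
contact_force: [1.1, 0.0, 0.2]
{'h1': array([278., 146.]), 'h2': array([277., 250.]), 'tip': array([299.,  58.]), 'root': array([429.,  82.]), 'bl': array([520.,  93.]), 'br': array([486., 277.])}
pos [0.4656 0.2343 0.2987] F [-0.2  0.6  0.9] delta mm [  2.6  -1.9 165.7] w 0.06979995154316901 ff 0.0 t 13.2
[[ 0.203  0.979  0.002]
 [ 0.979 -0.203 -0.001]
 [-0.001  0.002 -1.   ]]
```

View pics/w1.png

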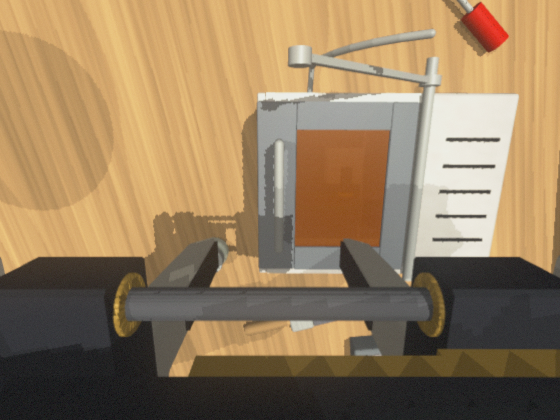

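The wrist view shows the bar handle at x≈279 with its top end at y≈142, within 4 px of the fit. It sits midway between the fingers (220 to 345). I'll descend over it.

```bash
python3 -m crank '[{"delta_pos":[2,-2,50],"dr":[0,0,0]},{"delta_pos":[2,-2,90],"dr":[0,0,0]},{"delta_pos":[2,-2,120],"dr":[0,0,0]},{"delta_pos":[2,-2,145],"dr":[0,0,0]},{"delta_pos":[2,-2,150],"dr":[0,0,0]}]'| grep -E "^t|pos|contact"
python3 -m crank '[{"delta_pos":[0,0,6],"dr":[0,0,0]},{"delta_pos":[0,0,12],"dr":[0,0,0]},{"delta_pos":[0,0,12],"dr":[0,0,0]}]'| grep -E "^t|pos|contact"
python3 -c "
from h import *
c=snap('scene','s5')
A=c['img'][90:240,230:430]
cv2.imwrite('pics/s5c.png',np.clip(cv2.resize(A,None,fx=4,fy=4,interpolation=2)[:,:,::-1]*1.4,0,255).astype(np.uint8))
print((proj(c,[[.4645,.237,.135],[.4645,.237,.158],[.4645,.237,.175]])-[230,90])*4)"; python3 to.py .4645 .237 .135
```

```text
t: 13.82
tool_pos: [0.4631, 0.2358, 0.1476]
contact_force: [-0.3, 0.4, 0.9]
t: 14.2
tool_pos: [0.4631, 0.2384, 0.1368]
contact_force: [-0.4, 0.2, 0.5]
[[301.16364642 268.74624163]
 [302.62136964 237.17435838]
 [303.7257045  213.24049756]]
pos [0.4632 0.2386 0.137 ] F [0.3 0.3 0.2] delta mm [-1.3  1.6  2. ] w 0.06998290617361264 ff 0.0 t 14.25
[[ 0.201  0.98   0.001]
 [ 0.98  -0.201  0.   ]
 [ 0.     0.    -1.   ]]
```

View pics/s5c.png

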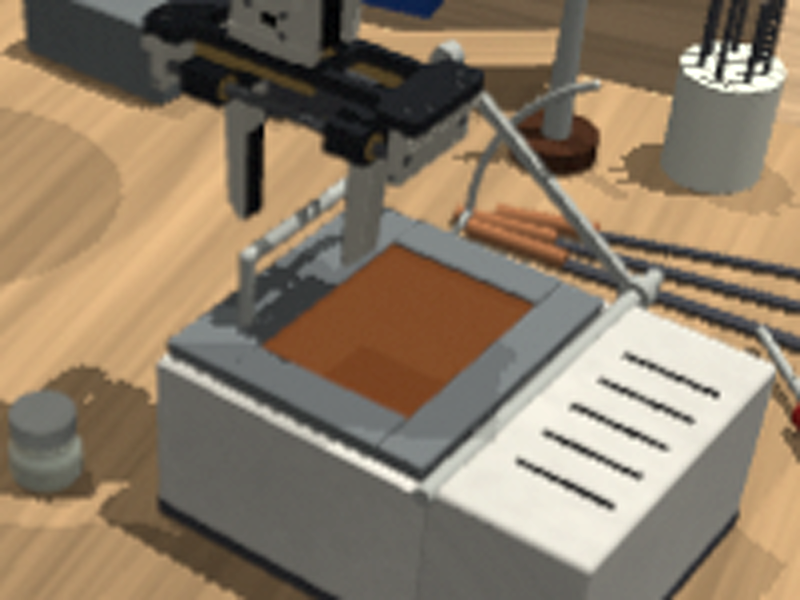

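The tips are at (245,215) and (360,265), with the midpoint matching a true tip height of 0.158. The pads therefore straddle the bar (about 17 mm up) and the fingers are clear of the lid. I'll close and check the grip.

```bash
python3 -m crank '[{"delta_pos":[0,0,0],"dr":[0,0,0]},{"delta_pos":[0,0,0],"dr":[0,0,0]},{"delta_pos":[0,0,0],"dr":[0,0,0]},{"delta_pos":[0,0,0],"dr":[0,0,0]},{"delta_pos":[0,0,0],"dr":[0,0,0]}]' 0 20
python3 to.py .4645 .237 .135
```

```text
t: 14.88
tool_pos: [0.4629, 0.2385, 0.1366]
orientation: [[0.201, 0.98, -0.0], [0.98, -0.201, -0.0], [-0.0, -0.0, -1.0]]
contact_force: [0.5, -0.0, 0.4]
width: 0.0247
finger_force: 0.0
pos [0.4629 0.2385 0.1366] F [ 0.5 -0.   0.4] delta mm [-1.2  1.8  1.6] w 0.024706712368270222 ff 0.0 t 14.875
[[ 0.201  0.98  -0.   ]
 [ 0.98  -0.201 -0.   ]
 [-0.    -0.    -1.   ]]
```

Still closing; I'll wait and then lift.

```bash
python3 -m crank '[{"delta_pos":[0,0,0],"dr":[0,0,0]},{"delta_pos":[0,0,0],"dr":[0,0,0]},{"delta_pos":[0,0,0],"dr":[0,0,0]},{"delta_pos":[0,0,0],"dr":[0,0,0]}]'
python3 to.py .4645 .237 .135
```

```text
t: 15.38
tool_pos: [0.465, 0.2381, 0.1368]
orientation: [[0.201, 0.979, 0.004], [0.98, -0.201, -0.0], [0.001, 0.004, -1.0]]
contact_force: [5.4, -1.1, -4.9]
width: 0.0089
finger_force: 20.0
pos [0.465  0.2381 0.1368] F [ 5.4 -1.1 -4.9] delta mm [-1.2 -0.3  1.8] w 0.008934247522733143 ff 19.99908685684204 t 15.375
[[ 0.201  0.979  0.004]
 [ 0.98  -0.201 -0.   ]
 [ 0.001  0.004 -1.   ]]
```

Bar gripped at 20 N. I'll lift along the lid's arc.

```bash
python3 -m crank '[{"delta_pos":[0,3,-8],"dr":[0,0,0]},{"delta_pos":[0,6,-16],"dr":[0,0,0]},{"delta_pos":[0,9.5,-24],"dr":[0,0,0]},{"delta_pos":[0,13,-32],"dr":[0,0,0]},{"delta_pos":[0,13,-32],"dr":[0,0,0]}]'|grep -E "^t|pos|cont|wid|fin"
python3 -m crank '[{"delta_pos":[0,4.5,-7],"dr":[0,0,0]},{"delta_pos":[0,9,-14.5],"dr":[0,0,0]},{"delta_pos":[0,14,-22],"dr":[0,0,0]},{"delta_pos":[0,19,-28.5],"dr":[0,0,0]},{"delta_pos":[0,19,-28.5],"dr":[0,0,0]}]'|grep -E "^t|pos|cont|wid|fin"
python3 to.py .465 .238 .137
```

```text
t: 16.0
tool_pos: [0.4776, 0.2354, 0.1688]
contact_force: [5.9, -0.5, -6.6]
width: 0.0094
finger_force: 20.0
t: 16.62
tool_pos: [0.495, 0.2318, 0.1968]
contact_force: [5.5, 0.5, -6.6]
width: 0.0091
finger_force: 20.0
pos [0.495  0.2318 0.1968] F [ 5.5  0.5 -6.6] delta mm [  0.  -30.7  59.8] w 0.009099931262404128 ff 20.000557601451874 t 16.625
[[ 0.201  0.98   0.001]
 [ 0.98  -0.201 -0.   ]
 [-0.     0.001 -1.   ]]
```

```bash
python3 -m crank '[{"delta_pos":[0,7.5,-8],"dr":[0,0,0]},{"delta_pos":[0,14.5,-15],"dr":[0,0,0]},{"delta_pos":[0,22,-22],"dr":[0,0,0]},{"delta_pos":[0,30,-28.5],"dr":[0,0,0]},{"delta_pos":[0,30,-28.5],"dr":[0,0,0]}]'|grep -E "^t|pos|cont|wid|fin"
python3 to.py .465 .238 .137
python3 -c "
from h import *
c=snap('scene','s6')
A=c['img'][70:220,250:450]
cv2.imwrite('pics/s6c.png',np.clip(cv2.resize(A,None,fx=4,fy=4,interpolation=2)[:,:,::-1]*1.4,0,255).astype(np.uint8))
from fit import *
x=r.x
for p in (.55,.6,.636,.68,.72):
  R=lambda X,Z,y: Rz(x[2])@np.array([.09-X*np.cos(p)+Z*np.sin(p),y,.125+X*np.sin(p)+Z*np.cos(p)])+[x[0],x[1],0]
  print(p,((proj(c,[R(.165,.05,-.055),R(.18,.005,-.1),R(.18,.005,.1),R(.0,.005,-.1),R(.185,0,.122)])-[250,70])*4).round().tolist())"
```

```text
t: 17.25
tool_pos: [0.5236, 0.226, 0.2264]
contact_force: [-1.3, 0.1, -4.0]
width: 0.009
finger_force: 20.0
pos [0.5236 0.226  0.2264] F [-1.3  0.1 -4. ] delta mm [  0.  -59.7  89.4] w 0.00896081635109715 ff 20.001845955848694 t 17.25
[[ 0.201  0.98  -0.001]
 [ 0.98  -0.201  0.   ]
 [ 0.    -0.001 -1.   ]]
0.55 [[244.0, 246.0], [138.0, 307.0], [344.0, 162.0], [362.0, 556.0], [354.0, 147.0]]
0.6 [[255.0, 241.0], [145.0, 298.0], [352.0, 154.0], [362.0, 557.0], [362.0, 139.0]]
0.636 [[263.0, 238.0], [151.0, 293.0], [358.0, 148.0], [362.0, 557.0], [368.0, 132.0]]
0.68 [[273.0, 234.0], [159.0, 286.0], [366.0, 142.0], [362.0, 557.0], [376.0, 125.0]]
0.72 [[282.0, 232.0], [166.0, 281.0], [374.0, 136.0], [362.0, 558.0], [384.0, 119.0]]
```

View pics/s6c.png

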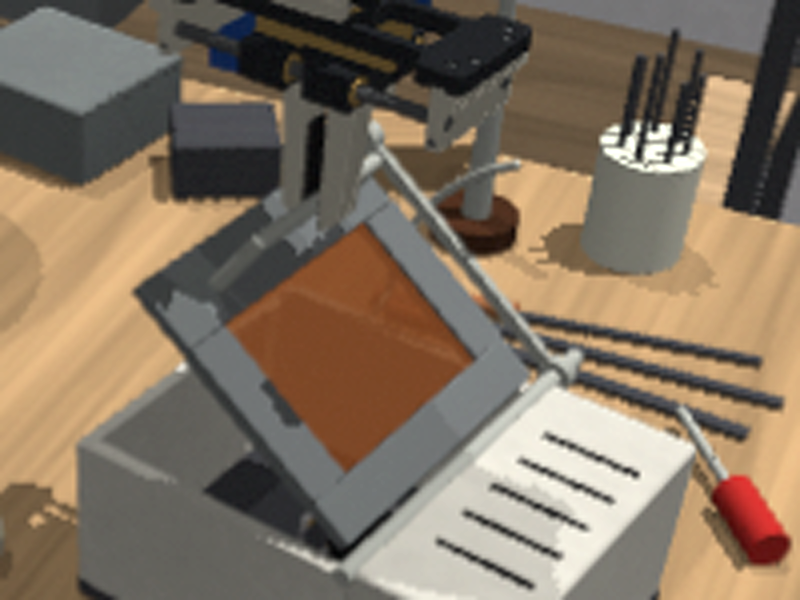

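The lid's left edge runs (135,291)→(345,545), slope 1.21, and the pointer runs (376,130)→(570,365), also 1.21. They are parallel in the picture, and the arm geometry gives 0.635 rad against 0.636 fitted. I'll settle briefly and hand in.

```bash
python3 -m crank '[{"delta_pos":[0,0,0],"dr":[0,0,0]},{"delta_pos":[0,0,0],"dr":[0,0,0]},{"delta_pos":[0,0,0],"dr":[0,0,0]},{"delta_pos":[0,0,0],"dr":[0,0,0]},{"delta_pos":[0,0,0],"dr":[0,0,0]}]'|grep -E "^t|pos|cont|wid|fin"
python3 -c "
from rig import manip
print(manip.sign_off())"
```

```text
t: 17.92
tool_pos: [0.5229, 0.226, 0.2258]
contact_force: [-5.3, -0.7, 1.5]
width: 0.0089
finger_force: 20.0
the job is handed in; nothing more can be done
None
```

I pressed the round, square and bar keys in order and raised the lid to the pointer's slope (about 0.64 rad). I handed in at about 18 s with the lid still held; no verdict came back.

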